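# Pin the light panel level and hold its pivot bolt while the nut is run up

## Robot

A 6-joint arm with a two-finger parallel gripper is mounted at the origin on the work surface. World frame = base frame: x ahead of the robot, y to its left, z up, the work surface at z = 0. Lengths are in m, angles in rad, forces in N, time in s.
With the tool pointing down it reaches from about 0.425 to 0.95 m from the base axis. Payload 3.5 kg.
Tool frame: the origin (TCP) lies between the finger pads, 19 mm behind the fingertips; this is the grasp point; z points along the fingers, y is the direction in which the jaws open and shut (so a half turn about z gives the same grasp; the last joint's range is limited). The gripper opens to 85 mm and grips with 20 to 120 N. Pads are 22 mm wide; open, the fingers measure 114 mm over their backs; the gripper's body (76 mm by 85 mm) begins 54 mm behind the grasp point. The pads swing forward as they close: fully open they stand 13 mm farther back than shut.
Start: joints at [-1.371, 0.286, 1.577, -0, 1.279, -0.15], TCP at [0.231, -0.634, 0.25] pointing down, gripper open.
Joint ranges: [-2.77, 2.77], [-0.9, 2.22], [0.21, 2.48], [-1.53, 4.67], [0.24, 2.81], [-2.84, 2.84]. Speed limits (rad/s): [2.79, 2.79, 3.14, 3.14, 3.14, 3.14].

## Interface

Orientations are given as a unit quaternion [x, y, z, w].
In Python, from plant import ctrl gives the robot as it stands.
- The arm moves only by the tool apply_moves, never from a script. Its argument "moves" is a list that holds one entry, the list of rows, each a list of 7 numbers: the shift along the tool's x, y, z in m, then the turn, a rotation vector about the tool's x, y, z in degrees, then the gripper's target within -1 to 1 (shut at 1, half-way at 0, fully open at -1). In form: [[[tx, ty, tz, ax, ay, az, hand], ...]]. A call has 1 to 12 rows; each row shifts and turns the pose as measured when the row begins, along the tool's axes as they then stand; what a row does not reach is not made up. A row lasts 1/10 s, in which the tool goes at most 50 mm and 8.59 degrees, less where a joint would pass 70% of its speed; a pose out of reach is approached as far as the arm can. A call with a gripper value outside its range is refused whole. The fingers move at their own pace and stop on an object; "force" is the grip in N (left out, the last holds). Time passes only in rows, so rows that do not move let the fingers close. It gives the time, the measured TCP pose, the force and the opening at its end, in the units of the state.
- ctrl.get_state(): the state, without advancing time (a new reading comes with each control period).
- ctrl.read_camera(name): name is "side" or "top" or "wrist"; returns the picture (384x512x3 uint8, red, green, blue); there is no depth.
- ctrl.get_calibration(name): a dict with "camera_matrix" (3x3 intrinsics, pixels), "k1" (the pictures are not rectified: a ray, as slopes to the right and down, at radius r is drawn at 1 + k1 r^2 times it, then the intrinsics apply), "cam_to_world" (4x4, takes a point from camera to world coordinates). Camera axes: x right, y up, looking along -z (the intrinsics and any distortion apply to the point x, -y, -z); pixel columns grow to the right and rows downward; lengths in m; the calibration is good to about 2 mm. A picture is of the moment at which its call begins: read the wrist's pose just before it. get_calibration takes no time and is no camera call; for the wrist camera it gives the pose at the moment of the call.
- ctrl.sign_off(): hands the job in, once; it reports no verdict.
The state is a dict: "time": time; "qpos": joint angles; "dq": joint speeds; "joint_efforts": joint torques, N m; "eef_pos": TCP position; "tcp_rot": TCP orientation; "contact_force": force on the tool from outside, world axes, zero at the start; "wrist_torque": the same for the moment, N m; "opening": opening from 0.0 (shut) to 1.0 (fully open).
Only numpy, scipy, OpenCV 4.12 (cv2) and the standard library are available. Lean on these libraries where they do the work, as an engineer would, in place of code of your own. Each camera call takes 0.05 s, during which the arm holds its last target. There are 200 camera calls.

## Task

The nut driver on the light-panel stand is already running slowly, but the locknut just spins its bolt round with it. First lock the panel level: drop the red-knobbed pin fully home in the hole in the bracket's front tab; then reach down into the narrow gap between the two legs of the bracket, beside the panel, take the brass bolt head between the fingers and keep it from turning until the nut has run up tight. Finish still holding the bolt head, with the pin in place, and leave everything else on the bench where it is.

Things in the scene. Friction and masses are not known exactly. Their poses are not given: they have to be found in the camera images.
- light_stand: Fixed stand with a level light panel. Origin on the bench under the brass bolt head; z up, y along the bolt axis towards the nut driver, x away from the bracket's front tab. The other entries give places in this frame, mm. Foot: aluminium bar x -60..60, y -320..210, top z 20. The dark near upright (y 20..29, x -28..28, top z 112) stands behind the bracket's near leg.
- bracket_gap (a point): Middle of the narrow gap that the bolt head is in, at bolt height: stand x 0, y -9.5, z 80. Grey U-bracket, open at the top and at both ends in x: bottom z 21..27, near leg y 15..20 (top z 105), far leg y -40..-34 (top z 92), both x -32..32; so the gap is 50 wide along y.
- panel_center (a point): Centre of the light panel's top: black slab with white lit top, stand x -40..250, y -270..-40, z 60..84. It begins just beyond the bracket's far leg.
- driver_back (a point): Back end of the blue nut driver, on the bolt axis: it lies along the stand's y, 40 thick (z 60..100), y 62..252, on a rest; its 28 thick steel socket, y 32..62, covers the nut.
- pin_hole (a point): Centre of the mouth of the pin hole, on the top of the bracket's front tab: stand x -100, y -9.5, z 27. 13 diameter, vertical, chamfered, through the 6 thick tab and on into the foot (27 deep in all). Tab: x -130..-32, y -40..20, nothing above it.
- head_center (a point): Centre of the brass hexagon bolt head: on the bolt axis, 80 above the bench, in the gap. 22 across flats, 25.4 across corners, 10 thick (stand y -5..5); towards the near leg follows a black spacer, 20 diameter, y 5..15. The head stays in place and only spins about the stand's y, at about 2 rad/s when free.
- bolt_head: The bolt head itself, which turns; origin at its centre, y along the bolt axis, white mark on its free end face. The locknut drags it with about 0.05 N m; with the nut tight the driver stalls at about 0.25 N m. A grip of 50 N or more holds it, at whatever angle the flats are caught.
- run_up (a joint): How far the nut has been run on to the bolt, rad. Starts at 0 to 3, stays there while the bolt turns along with the nut, grows at about 1.6 rad/s while the bolt head is held, and stops at 11, nut tight: 5 to 7 s of holding.
- lock_pin: Pin with the RED knob, upright in one of the block's two holes, tip 5 above the bench. Origin at the tip of its shank, z up. Shank 10 diameter, 25 long, lowest 6 tapered to 5; above it the knob, a cylinder 22 diameter, 34 high (25..59 above the tip); about 45 g. Fully home, the knob rests on the tab and the tip is 25 below the hole's mouth.
- pin_block: Fixed wooden block, 46 x 112 x 30 high, with two holes 64 apart along its y axis, each with a pin standing in it, 25 deep. Origin: centre of its underside.
- spare_pin: The same pin with a GREY knob, in the block's other hole; leave it alone. Origin at its tip.
- lens_a: Amber lens blank, 66 diameter, 6 thick, loose on the panel. Origin under its centre.
- lens_b: Green lens blank, 66 diameter, 6 thick, loose on the panel. Origin under its centre.
- mug: White mug, 82 diameter, 92 high. Origin under its centre.
- blower: Black rubber air blower standing upright, 66 diameter, 165 high with a thin red nozzle. Origin under its centre.
- spanner: Steel spanner, 190 long, lying flat. Origin under its middle.
- steel_bottle: Steel bottle with a black cap, 72 diameter, 210 high. Origin under its centre.
- parts_tray: Green two-part tray, 100 x 140 x 40 high. Origin under its centre.

How it is judged:
On the way, in this order (a step that is already met when the one before it is completed fails the run):
1. the red-knobbed pin is fully home in the tab's hole (z of lock_pin in the frame of pin_hole below -0.022 m and horizontal distance between lock_pin and pin_hole below 0.005 m and angle between lock_pin's own z axis and vertical below 0.12 rad), for 0.2 s.
2. the bolt head is between the fingers and does not turn, the nut not yet tight (contact force between the fingers and bolt_head above 8 N and distance between the grasp point and head_center below 0.025 m and angular speed of bolt_head below 0.25 rad/s), for 0.5 s.
3. the nut has run up tight (value of joint run_up above 10.8 rad), for 0.2 s.
At the end, for the whole second after the job is handed in: the nut is tight (run_up above 10.8 rad), the bolt head is still gripped (over 8 N, TCP within 25 mm of its centre) and not turning (under 0.25 rad/s), and the red-knobbed pin is fully home (tip at least 22 mm below the hole's mouth, within 5 mm of its axis, upright within 0.12 rad) (all of step 1 and all of step 2 and value of joint run_up above 10.8 rad); the arm keeps its last pose, push and grip.
It fails at once if a bystander is shifted by more than 20 mm (lens blanks, spare pin, mug, blower, spanner, bottle, tray) (distance of any of spare_pin, lens_a, lens_b, mug, blower, spanner, steel_bottle, parts_tray from where it was at the start of the episode above 0.02 m).
It also fails if it takes over 56 s, if anything falls off the work surface, if the arm or the gripper's body presses on something with over 40 N, if the wrist force passes 120 N, or if a joint passes its speed limit or range.

## Working session

There is one attempt and no reset: what is moved stays moved. The work goes in short steps, Python scripts to look and compute and a tool call to move; the robot and the scene stay as the last step left them, time stands still between calls to the robot, and variables do not carry over. Pictures are saved under pics/ and viewed, about 8 in all and at most 12, crops included, and the job is handed in when it is done.

Besides the shell and the picture viewer there is one more tool, called after "Call:" as a command line: name --argument value ..., lists and objects as JSON in quotes. apply_moves: Moves the arm, as the interface text tells. Its arguments: {"type":"object","properties":{"moves":{"type":"array","items":{"type":"array","items":{"type":"array","items":{"type":"number"}}}},"force":{"type":"number"}},"required":["moves"]}

```bash
mkdir -p pics
cat > h.py <<'E'
from plant import ctrl
import numpy as np, cv2
from scipy.spatial.transform import Rotation as R
def snap(n,f):
    c=ctrl.get_calibration(n); im=ctrl.read_camera(n); cv2.imwrite('pics/'+f+'.png',im[:,:,::-1]); np.savez('pics/'+f+'.npz',K=c['camera_matrix'],k=c['k1'],T=c['cam_to_world']); return im
def load(f): d=np.load('pics/'+f+'.npz'); return d['K'],float(d['k']),d['T']
def ray(f,u,v):
    K,k,T=load(f); p=cv2.undistortPoints(np.array([[[u,v]]],float),K,np.array([k,0,0,0.]))[0,0]
    return T[:3,3],T[:3,:3]@np.array([p[0],-p[1],-1])
def atz(f,u,v,z): o,d=ray(f,u,v); return o+d*(z-o[2])/d[2]
def proj(f,P):
    K,k,T=load(f); q=(np.atleast_2d(P)-T[:3,3])@T[:3,:3]; s=np.c_[q[:,0]/-q[:,2],-q[:,1]/-q[:,2]]; s=s*(1+k*(s**2).sum(1,keepdims=True)); return s@np.diag([K[0,0],K[1,1]])+K[:2,2]
def tool(dw):  # world delta -> tool axes
    return R.from_quat(ctrl.get_state()['tcp_rot']).inv().apply(dw)
E
python3 - <<'E'
from h import *
a=snap('top','top0');b=snap('side','side0')
for f in('top0','side0'):
    K,k,T=load(f);print(K.round(1).tolist(),k,T.round(3).tolist())
s=ctrl.get_state();print(s['time'],s['eef_pos'],s['tcp_rot'],s['opening'])
cv2.imwrite('pics/t_big.png',cv2.resize(a[:,:,::-1],(800,600),interpolation=cv2.INTER_CUBIC))
cv2.imwrite('pics/s_big.png',cv2.resize(b[:,:,::-1],(800,600),interpolation=cv2.INTER_CUBIC))
E
```

```text
[[366.1, 0.0, 253.3], [0.0, 366.1, 195.2], [0.0, 0.0, 1.0]] 0.027786764776062733 [[0.029, 0.991, -0.132, 0.437], [-0.999, 0.032, 0.023, -0.03], [0.027, 0.131, 0.991, 1.234], [0.0, 0.0, 0.0, 1.0]]
[[437.7, 0.0, 264.2], [0.0, 437.7, 188.4], [0.0, 0.0, 1.0]] -0.006500012725621832 [[-0.946, 0.225, -0.235, 0.215], [-0.325, -0.675, 0.663, 0.974], [-0.009, 0.703, 0.711, 1.163], [0.0, 0.0, 0.0, 1.0]]
0.1 [ 0.23124651 -0.63356586  0.2487784 ] [ 9.84746264e-01  1.73993300e-01 -2.68090841e-05 -1.06162599e-03] 0.9978992539905309
```

View pics/t_big.png

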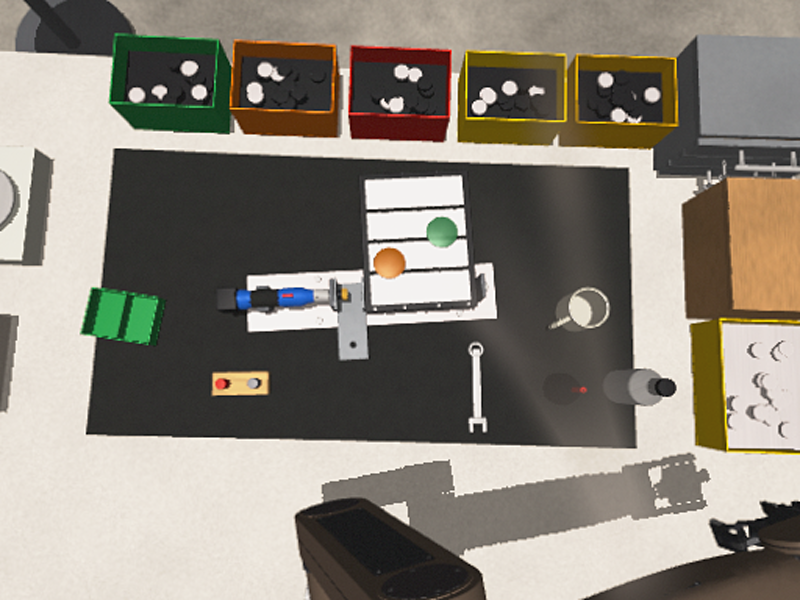

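View pics/s_big.png

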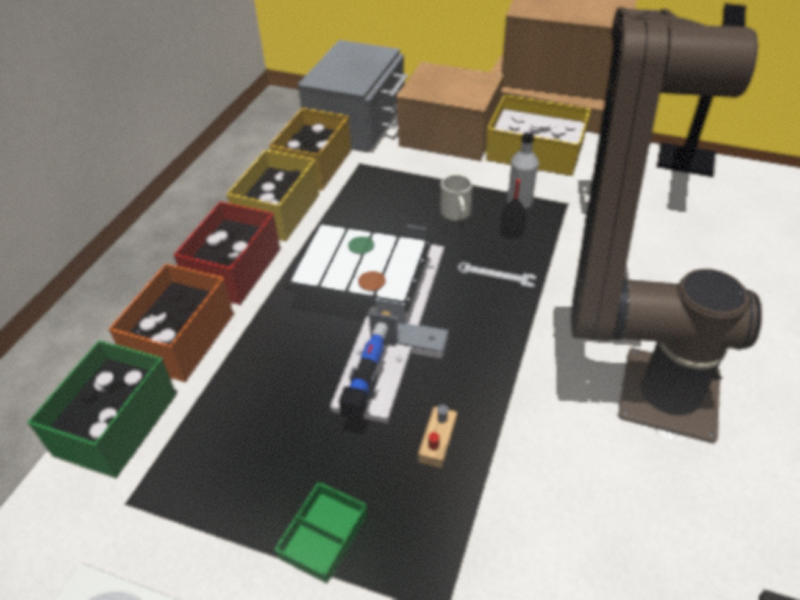

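The top view shows the red knob at about (222,384), the grey knob at (254,384), the tab hole at (352,345), the brass head at (345,294) and the driver's back at (238,298). The side view agrees on the layout. Pixel positions are in the 800-wide picture.

Run:
```python
from h import *
s=1.5625
for n,u,v,z in[('red',222,383.5,.064),('grey',254,383,.064),('hole',352.5,345,.027),('head',345,294,.09),('drv',238,299,.1),('sock',330,294,.094),('blkA',212,374,.03),('blkB',268,393,.03)]:
    print(n,atz('top0',u/s,v/s,z).round(4))
a=cv2.imread('pics/top0.png')
c1=cv2.resize(a[170:240,135:335],(800,280),interpolation=cv2.INTER_CUBIC)
c2=cv2.resize(a[225:265,125:225],(800,320),interpolation=cv2.INTER_CUBIC)
cv2.imwrite('pics/crop.png',np.vstack([c1,c2]))
```

```text
red [0.4224 0.2863 0.064 ]
grey [0.4251 0.2228 0.064 ]
hole [0.5094 0.0303 0.027 ]
head [0.6079 0.0462 0.09  ]
drv [0.5894 0.2566 0.1   ]
sock [0.6063 0.076  0.094 ]
blkA [0.4409 0.3172 0.03  ]
blkB [0.4051 0.2003 0.03  ]
```

View pics/crop.png

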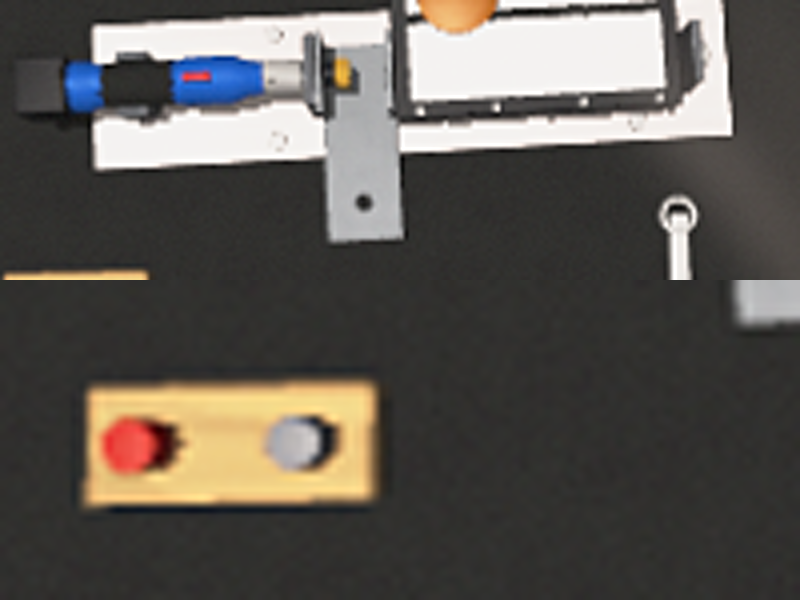

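Run:
```python
from h import *
# foot corners from crop1 (scale 4, offset 135,170)
pc=lambda u,v:(u/4+135-.375,v/4+170-.375)
A=[atz('top0',*pc(*p),.02) for p in[(95,169),(733,133),(93,24)]]
print(np.round(A,4)); d=A[0]-A[1]; yaw=np.arctan2(d[1],d[0])-np.pi/2; print('len',np.linalg.norm(d),np.linalg.norm(A[2]-A[0]),'yaw',np.degrees(yaw))
hole=atz('top0',*pc(364,202),.027); print('hole',hole)
Rz=R.from_euler('z',yaw).as_matrix()
o=A[0]-Rz@[-.06,.21,.02]; o2=hole-Rz@[-.1,-.0095,.027]; o3=A[1]-Rz@[-.06,-.32,.02]
print('origins',o,o3,o2)
pb=lambda u,v:(u/8+125-.44,(v-280)/8+225-.44)
r=atz('top0',*pb(128,445),.064);g=atz('top0',*pb(294,443),.064);print(r,g,np.linalg.norm(r-g))
B=[atz('top0',*pb(*p),.03) for p in[(86,507),(377,500),(376,381),(88,384)]];print(np.round(B,4),np.mean(B,0))
```

```text
[[ 0.5326  0.2528  0.02  ]
 [ 0.5791 -0.2755  0.02  ]
 [ 0.6538  0.262   0.02  ]]
len 0.5302914889006607 0.1214849460031576 yaw 5.029421552843805
hole [0.51160035 0.03030967 0.027     ]
origins [6.10825812e-01 4.88195605e-02 1.73472348e-17] [6.10851366e-01 4.85291939e-02 1.73472348e-17] [ 6.10382491e-01  4.85398199e-02 -8.67361738e-17]
[0.42308724 0.29101529 0.064     ] [0.42555632 0.2267607  0.064     ] 0.06430201487825454
[[0.3977 0.3152 0.03  ]
 [0.4034 0.1997 0.03  ]
 [0.451  0.2029 0.03  ]
 [0.4466 0.318  0.03  ]] [0.42466343 0.25895186 0.03      ]
```

Call:
apply_moves --moves '[[[0.045,-0.002,-0.018,0,0,-4.2,-1],[0.045,-0.002,-0.018,0,0,-4.2,-1],[0.045,-0.002,-0.018,0,0,-4.2,-1],[0.049,-0.002,0,0,0,-4.2,-1],[0.049,-0.002,0,0,0,-4.2,-1],[0.049,-0.002,0,0,0,-4.2,-1],[0.049,-0.002,0,0,0,-4.2,-1],[0.049,-0.002,0,0,0,-4.2,-1],[0.049,-0.002,0,0,0,-4.2,-1],[0.049,-0.002,0,0,0,-4.2,-1],[0.049,-0.002,0,0,0,-4.2,-1],[0.049,-0.002,0,0,0,-4.2,-1]]]'

```text
time: 1.3
eef_pos: [0.6197, -0.2237, 0.2969]
tcp_rot: [0.81, 0.586, 0.001, -0.007]
contact_force: [-0.5, -0.9, 0.0]
opening: 1.002
```

Call:
apply_moves --moves '[[[0.0385,-0.031,0,0,0,-7,-1],[0.042,-0.026,0,0,0,-7,-1],[0.045,-0.021,0,0,0,-6.7,-1],[0.047,-0.0155,0,0,0,0,-1],[0.047,-0.0155,0,0,0,0,-1],[0.047,-0.0155,0,0,0,0,-1],[0.047,-0.0155,0,0,0,0,-1],[0.047,-0.0155,0,0,0,0,-1],[0.047,-0.0155,0.02,0,0,0,-1],[0.047,-0.0155,0.02,0,0,0,-1],[0.01,0,0.04,0,0,0,-1],[0,0,0.04,0,0,0,-1]]]'

```text
time: 2.5
eef_pos: [0.4363, 0.254, 0.187]
tcp_rot: [0.682, 0.731, 0.009, -0.008]
contact_force: [-0.8, -0.3, -0.7]
opening: 1.001
```

Run:
```python
from h import *
s=ctrl.get_state();p=s['eef_pos'];print(s['time'],p,R.from_quat(s['tcp_rot']).as_matrix().round(3).tolist())
print('to red',tool(np.array([.4231,.2910,.18])-p))
im=snap('wrist','w1');print(proj('w1',[[.4231,.291,.064],[.4256,.2268,.064]]))
cv2.imwrite('pics/w1b.png',cv2.resize(im[:,:,::-1],(800,600)))
```

```text
2.5 [0.43626547 0.25398323 0.18703259] [[-0.069, 0.998, 0.0], [0.997, 0.069, 0.023], [0.023, 0.002, -1.0]]
to red [ 0.03766874 -0.01058741  0.00787408]
[[239.82055306 155.93236126]
 [238.48203079 221.94680143]]
```

View pics/w1b.png

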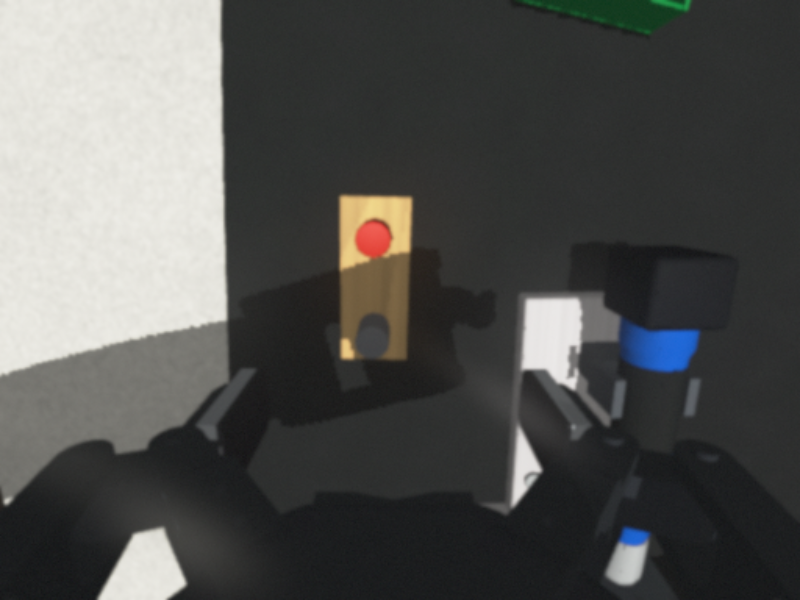

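The red knob is at (374,238), against a predicted (375,244). The grey knob is at about (372,329), further off than expected, so I'll check the projection against the block's corners.

Run:
```python
from h import *
s=1.5625
print((proj('w1',[[.3977,.3152,.03],[.4034,.1997,.03],[.451,.2029,.03],[.4466,.318,.03],[.4231,.291,.064],[.4256,.2268,.064]])*s).round(0).tolist())
print(load('w1')[2].round(3).tolist())
for u,v,z in[(374,238,.064),(372,329,.064),(340,196,.03),(412,196,.03),(408,359,.03),(340,359,.03)]: print(atz('w1',u/s,v/s,z).round(4))
im=snap('wrist','w2'); hsv=cv2.cvtColor(im,cv2.COLOR_RGB2HSV)
m=((hsv[...,0]<8)|(hsv[...,0]>172))&(hsv[...,1]>150)&(hsv[...,2]>120); v,u=np.nonzero(m); print(u.mean(),v.mean(),v.min(),v.max(),len(u)); print(atz('w2',u.mean(),v.mean(),.06))
im=snap('top','top1'); hsv=cv2.cvtColor(im,cv2.COLOR_RGB2HSV)
print(ctrl.get_state()['eef_pos'])
```

```text
[[340.0, 198.0], [342.0, 363.0], [408.0, 364.0], [415.0, 199.0], [375.0, 244.0], [373.0, 347.0]]
[[0.998, -0.067, -0.019, 0.431], [0.07, 0.966, 0.249, 0.321], [0.001, -0.249, 0.968, 0.313], [0.0, 0.0, 0.0, 1.0]]
[0.4225 0.2943 0.064 ]
[0.4245 0.2384 0.064 ]
[0.3976 0.3162 0.03  ]
[0.4443 0.3195 0.03  ]
[0.4506 0.2064 0.03  ]
[0.4021 0.203  0.03  ]
244.58863636363637 151.30227272727274 139 164 440
[0.42162035 0.29361647 0.06      ]
[0.43489466 0.25156585 0.18497828]
```

Call:
apply_moves --moves '[[[0.041,-0.009,0,0,-1.3,0,-1],[0.0,0,0.03,0,0,0,-1],[0,0,0.02,0,0,0,-1],[0,0,0,0,0,0,-1]]]'

```text
time: 3.05
eef_pos: [0.4305, 0.2937, 0.1458]
tcp_rot: [0.685, 0.729, 0.004, 0.003]
contact_force: [0.7, -0.9, 1.0]
opening: 1.003
```

Run:
```python
from h import *
im=snap('wrist','w3'); s=ctrl.get_state();p=s['eef_pos'];print(s['time'],p,R.from_quat(s['tcp_rot']).as_matrix().round(3).tolist())
print('to red',tool(np.array([.4228,.2925,.053])-p))
hsv=cv2.cvtColor(im,cv2.COLOR_RGB2HSV)
m=((hsv[...,0]<8)|(hsv[...,0]>172))&(hsv[...,1]>150)&(hsv[...,2]>120); v,u=np.nonzero(m); print(u.mean(),v.mean(),u.min(),u.max(),v.min(),v.max(),len(u)); print(atz('w3',u.mean(),v.mean(),.06), atz('w3',u.mean(),v.max()-13,.064))
cv2.imwrite('pics/w3b.png',im[:,:,::-1])
```

```text
3.1 [0.43148031 0.29394554 0.14738633] [[-0.061, 0.998, 0.012], [0.998, 0.061, 0.003], [0.003, 0.012, -1.0]]
to red [-0.00115368 -0.00989113  0.09427116]<stdin>:5: RuntimeWarning: Mean of empty slice.
  ret = ret.dtype.type(ret / rcount)
Traceback (most recent call last):
ValueError: zero-size array to reduction operation minimum which has no identity
```

Call:
apply_moves --moves '[[[-0.001,-0.009,0.0,0.7,0,0,-1],[0,0,0.03,0,0,0,-1],[0,0,0.025,0,0,0,-1],[0,0,0,0,0,0,-1]]]'

```text
time: 3.5
eef_pos: [0.4284, 0.2931, 0.1018]
tcp_rot: [0.686, 0.727, 0.008, 0.002]
contact_force: [-1.5, -0.1, -0.2]
opening: 1.001
```

Run:
```python
from h import *
im=snap('wrist','w4'); s=ctrl.get_state();p=s['eef_pos'];print(s['time'],p,R.from_quat(s['tcp_rot']).as_matrix().round(3).tolist())
print('to red',tool(np.array([.4228,.2925,.053])-p)); print(proj('w4',[[.4228,.2925,.064]]))
cv2.imwrite('pics/w4b.png',im[:,:,::-1])
```

```text
3.55 [0.42965583 0.29370413 0.10362367] [[-0.058, 0.998, 0.016], [0.998, 0.058, 0.01], [0.009, 0.017, -1.0]]
to red [-0.0012758  -0.00777034  0.05048963]
[[242.05295354 229.87622304]]
```

View pics/w4b.png

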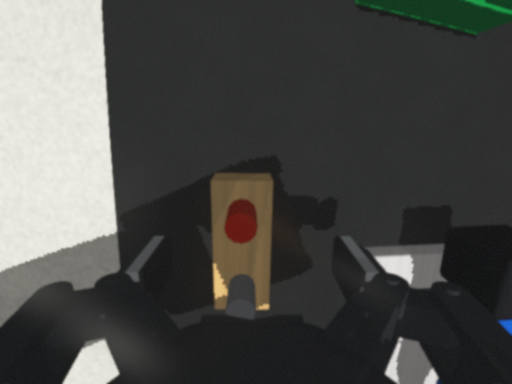

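Top face of the red knob is at about (241,227) and predicted at (242,230), so the position is confirmed to about 1–2 mm. I'll descend.

Call:
apply_moves --moves '[[[-0.001,-0.007,0.01,0.8,-0.5,0,-1],[0,-0.001,0.015,0,0,0,-1],[0,0,0.01,0,0,0,-1],[0,0,0,0,0,0,-1]]]'

```text
time: 3.95
eef_pos: [0.4244, 0.2932, 0.0715]
tcp_rot: [0.687, 0.727, 0.005, 0.002]
contact_force: [-0.7, -0.9, 0.1]
opening: 0.996
```

Run:
```python
from h import *
for i in range(3):
    s=ctrl.get_state();p=s['eef_pos'];print(s['time'],p,R.from_quat(s['tcp_rot']).as_matrix().round(3).tolist(),tool(np.array([.4228,.293,.053])-p)); ctrl.read_camera('wrist')
```

```text
3.95 [0.42438283 0.29322111 0.07152497] [[-0.057, 0.998, 0.01], [0.998, 0.057, 0.003], [0.003, 0.01, -1.0]] [-0.00018388 -0.0017749   0.01850796]
4.0 [0.42473585 0.29340392 0.07208037] [[-0.057, 0.998, 0.01], [0.998, 0.057, 0.004], [0.003, 0.011, -1.0]] [-0.00035393 -0.00215837  0.01905747]
4.05 [0.42517594 0.29356996 0.07264089] [[-0.057, 0.998, 0.011], [0.998, 0.057, 0.004], [0.004, 0.012, -1.0]] [-0.00050361 -0.00263296  0.0196099 ]
```

Call:
apply_moves --moves '[[[-0.0005,-0.003,0.014,0.6,-0.2,0,-1],[0,-0.001,0.007,0,0,0,-1],[0,-0.001,0.001,0,0,0,1],[0,-0.001,0.001,0,0,0,1],[0,-0.001,0.001,0,0,0,1]]]' --force 40

```text
time: 4.6
eef_pos: [0.4187, 0.2931, 0.0474]
tcp_rot: [0.687, 0.727, 0.001, 0.001]
contact_force: [-0.5, -0.2, 0.1]
opening: 0.516
```

Call:
apply_moves --moves '[[[0,0.004,-0.004,0,0,0,1],[0,0,0,0,0,0,1],[0,0,0,0,0,0,1],[0,0,0,0,0,0,1]]]'

```text
time: 5.0
eef_pos: [0.4229, 0.2934, 0.0523]
tcp_rot: [0.687, 0.727, 0.001, 0.0]
contact_force: [-0.1, -0.2, -0.8]
opening: 0.245
```

Run:
```python
from h import *
im=snap('wrist','w5');s=ctrl.get_state();p=s['eef_pos'];print(s['time'],p,R.from_quat(s['tcp_rot']).as_matrix().round(3).tolist(),s['opening'],s['contact_force'])
```

```text
5.05 [0.4229137  0.29339668 0.05229815] [[-0.057, 0.998, 0.002], [0.998, 0.057, 0.001], [0.0, 0.002, -1.0]] 0.24316747000212066 [ 0.59515242  0.09899699 -0.14371506]
```

View pics/w5.png

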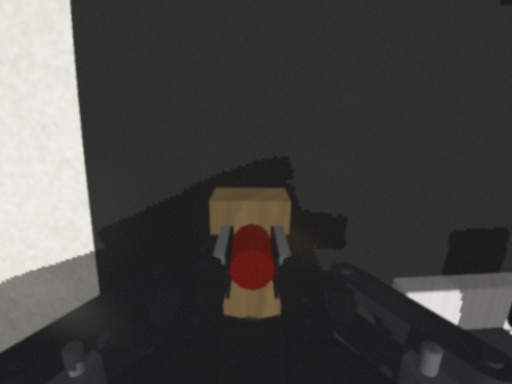

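Gripped (opening 0.243 ≈ 21 mm). The knob's top face is at about (252,265), between the pads. Next I'll lift.

Run:
```python
from h import *
print(atz('w5',252,265,.064), atz('w5',252,265,.0633))
```

```text
[0.42292836 0.29647108 0.064     ] [0.4229543  0.29605682 0.0633    ]
```

Call:
apply_moves --moves '[[[0,0,-0.01,0,0,0,1],[0,0,-0.02,0,0,0,1],[0,0,-0.03,0,0,0,1],[0,0,-0.03,0,0,0,1],[0,0,-0.01,0,0,0,1],[0,0,0,0,0,0,1]]]' --force 60

```text
time: 5.65
eef_pos: [0.423, 0.2933, 0.1576]
tcp_rot: [0.687, 0.727, 0.002, 0.001]
contact_force: [-0.0, -0.2, -0.7]
opening: 0.239
```

Call:
apply_moves --moves '[[[-0.025,0.007,0,0,0,0,1],[-0.045,0.012,0,0,0,0,1],[-0.045,0.012,0,0,0,0,1],[-0.045,0.012,0,0,0,0,1],[-0.045,0.012,0,0,0,0,1],[-0.035,0.011,0,0,0,0,1],[-0.02,0.006,0,0,0,0,1],[0,0,0,0,0,0,1]]]'

```text
time: 6.45
eef_pos: [0.5084, 0.029, 0.1476]
tcp_rot: [0.685, 0.728, -0.002, -0.003]
contact_force: [-1.1, 0.2, -0.4]
opening: 0.236
```

Run:
```python
from h import *
s=ctrl.get_state();p=s['eef_pos'];print(s['time'],p,R.from_quat(s['tcp_rot']).as_matrix().round(3).tolist(),s['opening'],tool(np.array([.5112,.0303,.12])-p))
```

```text
6.45 [0.50835315 0.02901246 0.14756525] [[-0.061, 0.998, -0.007], [0.998, 0.061, 0.002], [0.002, -0.007, -1.0]] 0.23649947903935767 [0.00105053 0.00310285 0.02754767]
```

Call:
apply_moves --moves '[[[0.001,0.004,0.025,-0.4,0,0,1],[0,0.001,0.018,0,0,0,1],[0,0,0,0,0,0,1]]]'

```text
time: 6.75
eef_pos: [0.5113, 0.0313, 0.1005]
tcp_rot: [0.686, 0.728, 0.0, -0.003]
contact_force: [-0.8, -0.1, -1.2]
opening: 0.24
```

Run:
```python
from h import *
im=snap('wrist','w6');s=ctrl.get_state();p=s['eef_pos'];print(s['time'],p,R.from_quat(s['tcp_rot']).as_matrix().round(3).tolist(),s['opening'],tool(np.array([.5112,.0303,.12])-p))
print(proj('w6',[[.5112,.0303,.027],p-[0,0,.048],p+[0,0,.011]]))
cv2.imwrite('pics/w6b.png',cv2.resize(im[120:360,130:390][:,:,::-1],None,fx=2.3,fy=2.3,interpolation=cv2.INTER_CUBIC))
```

```text
6.8 [0.51170706 0.03139241 0.10148828] [[-0.059, 0.998, -0.003], [0.998, 0.059, 0.004], [0.004, -0.002, -1.0]] 0.23485218164548163 [-0.00098844 -0.00061463 -0.01851431]
[[251.74580975 212.0348573 ]
 [252.44955121 223.66770226]
 [252.31674831 270.90872069]]
```

View pics/w6b.png

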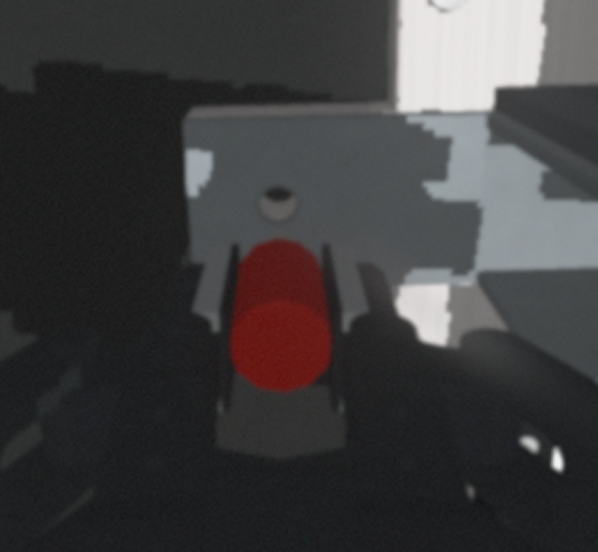

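The hole mouth is at about (278,203) in the crop, or full-frame (250.6,208). The knob's top centre is at (280.5,346), or (251.7,270).

Run:
```python
from h import *
print('hole',atz('w6',250.6,208,.027),atz('w6',250.6,206.5,.027),'knob',atz('w6',251.7,270.1,.1015+.0117),atz('w6',251.7,270.1,.1015+.011))
```

```text
hole [0.51012291 0.03353135 0.027     ] [0.51005177 0.03474553 0.027     ] knob [0.51136849 0.03224019 0.1132    ] [0.51139144 0.03181239 0.1125    ]
```

Call:
apply_moves --moves '[[[0.001,-0.0015,0.012,0,0,0,1],[0,0,0.012,0,0,0,1],[0,0,0.003,0,0,0,1]]]'

```text
time: 7.1
eef_pos: [0.5104, 0.0339, 0.0741]
tcp_rot: [0.685, 0.728, 0.001, -0.001]
contact_force: [-0.7, -0.5, -0.5]
opening: 0.24
```

Run:
```python
from h import *
s=ctrl.get_state();p=s['eef_pos'];print(s['time'],p,R.from_quat(s['tcp_rot']).as_matrix().round(3).tolist(),s['contact_force'],tool(np.array([.5105,.0325,.065])-p))
```

```text
7.1 [0.51044065 0.03394312 0.07413242] [[-0.061, 0.998, 0.0], [0.998, 0.061, 0.004], [0.004, 0.0, -1.0]] [-0.69535051 -0.45602909 -0.50346088] [-1.47732408e-03 -3.15229608e-05  9.12708812e-03]
```

Call:
apply_moves --moves '[[[-0.0015,0,0.004,0,0,0,1],[0,0,0.004,0,0,0,1],[0,0,0.003,0,0,0,1]]]'

```text
time: 7.4
eef_pos: [0.5109, 0.0326, 0.0626]
tcp_rot: [0.685, 0.729, 0.002, -0.001]
contact_force: [0.1, 0.1, -0.9]
opening: 0.239
```

Call:
apply_moves --moves '[[[0,0,0.004,0,0,0,1],[0,0,0.004,0,0,0,1],[0,0,0.002,0,0,0,1],[0,0,0.001,0,0,0,1]]]'

```text
time: 7.8
eef_pos: [0.5114, 0.0324, 0.051]
tcp_rot: [0.685, 0.728, 0.002, -0.0]
contact_force: [-0.5, -0.6, -0.1]
opening: 0.238
```

Call:
apply_moves --moves '[[[0,0,0.002,0,0,0,1],[0,0,0.001,0,0,0,1],[0,0,0.001,0,0,0,1]]]'

```text
time: 8.1
eef_pos: [0.5117, 0.0324, 0.049]
tcp_rot: [0.685, 0.729, 0.001, -0.001]
contact_force: [-4.0, 0.8, 6.7]
opening: 0.234
```

Call:
apply_moves --moves '[[[0,0,0,0,0,0,-1],[0,0,0,0,0,0,-1],[0,0,0,0,0,0,-1],[0,0,0,0,0,0,-1],[0,0,0,0,0,0,-1],[0,0,-0.01,0,0,0,-1],[0,0,-0.025,0,0,0,-1],[0,0,-0.04,0,0,0,-1],[0,0,-0.04,0,0,-1.4,-1],[0,0,-0.02,0,0,0,-1]]]'

```text
time: 9.1
eef_pos: [0.5091, 0.0322, 0.1866]
tcp_rot: [0.676, 0.737, -0.001, -0.005]
contact_force: [-0.1, -0.8, 0.5]
opening: 1.002
```

Run:
```python
from h import *
im=snap('wrist','w7');s=ctrl.get_state();p=s['eef_pos'];print(s['time'],p,R.from_quat(s['tcp_rot']).as_matrix().round(3).tolist(),s['opening'],tool(np.array([.611,.045,.16])-p))
print(proj('w7',[[.5115,.0315,.061],[.611,.0495,.091]]))
cv2.imwrite('pics/w7b.png',cv2.resize(im[:,:,::-1],(800,600)))
```

```text
9.15 [0.51077876 0.03202262 0.18959432] [[-0.087, 0.996, -0.004], [0.996, 0.087, 0.004], [0.004, -0.003, -1.0]] 1.0002735560661844 [0.00412785 0.10106268 0.0292887 ]
[[255.05971126 193.82940178]
 [374.19038245 193.18892141]]
```

View pics/w7b.png

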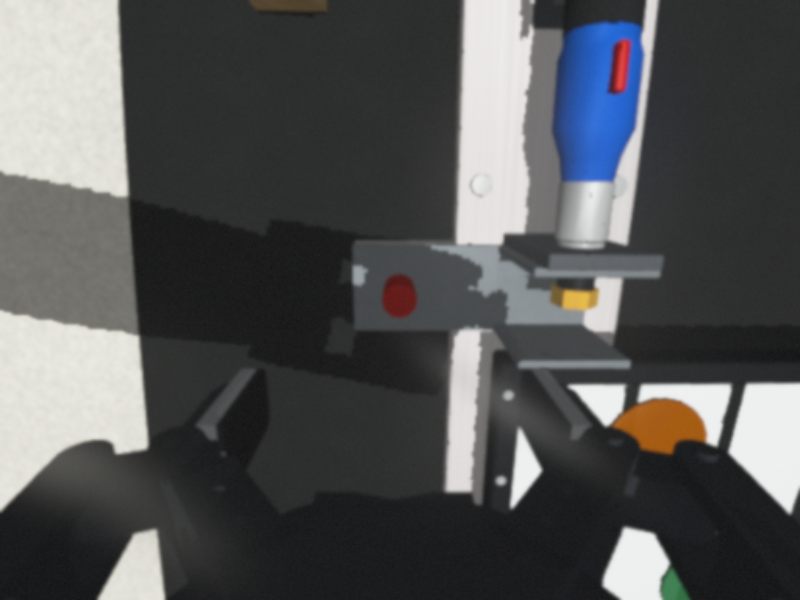

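The pin looks seated: knob top at (400,299), predicted (399,303). The brass head is at (575,294), the near leg's top right corner at (662,276) and the far leg's at (629,366).

Run:
```python
from h import *
s=1.5625
Rz=R.from_euler('z',5.03,degrees=True).as_matrix()
for n,u,v,st in[('nearR',662,276,(.032,.015,.105)),('farR',629,367,(.032,-.040,.092)),('farL',522,368,(-.032,-.040,.092)),('headtop',575,296,(0,0,.0925)),('knob',400,299,(-.1,-.0095,.061)),('tabcorner',354,241,(-.13,.02,.027)),('tabcorner2',354,330,(-.13,-.04,.027))]:
    print(n,'origin est',atz('w7',u/s,v/s,st[2])-Rz@np.array([st[0],st[1],st[2]]))
```

```text
nearR origin est [ 6.10161850e-01  5.18718498e-02 -1.38777878e-17]
farR origin est [0.60852996 0.05138504 0.        ]
farL origin est [0.61157889 0.05116356 0.        ]
headtop origin est [0.60437582 0.05258969 0.        ]
knob origin est [0.61095388 0.05225282 0.        ]
tabcorner origin est [6.10080723e-01 5.37134163e-02 2.42861287e-17]
tabcorner2 origin est [6.08817685e-01 5.04797062e-02 2.42861287e-17]
```

Call:
apply_moves --moves '[[[0.001,0.035,0,0,0,0,-1],[0.0015,0.035,0,0,0,0,-1],[0.001,0.025,0,0,0,0,-1],[0,0.005,0.01,0,0,0,-1],[0,0,0.01,0,0,0,-1]]]'

```text
time: 9.65
eef_pos: [0.6131, 0.0447, 0.1728]
tcp_rot: [0.676, 0.737, 0.002, 0.0]
contact_force: [-1.0, -0.3, -0.7]
opening: 0.996
```

Run:
```python
from h import *
im=snap('wrist','w8');s=ctrl.get_state();p=s['eef_pos'];print(s['time'],p,R.from_quat(s['tcp_rot']).as_matrix().round(3).tolist(),s['opening'],tool(np.array([.6108,.0445,.08])-p))
cv2.imwrite('pics/w8b.png',cv2.resize(im[:,:,::-1],(800,600)))
```

```text
9.7 [0.61165578 0.04474533 0.17054025] [[-0.086, 0.996, 0.0], [0.996, 0.086, 0.003], [0.003, 0.0, -1.0]] 0.9996732730424318 [-0.000467   -0.00089965  0.09053895]
```

View pics/w8b.png

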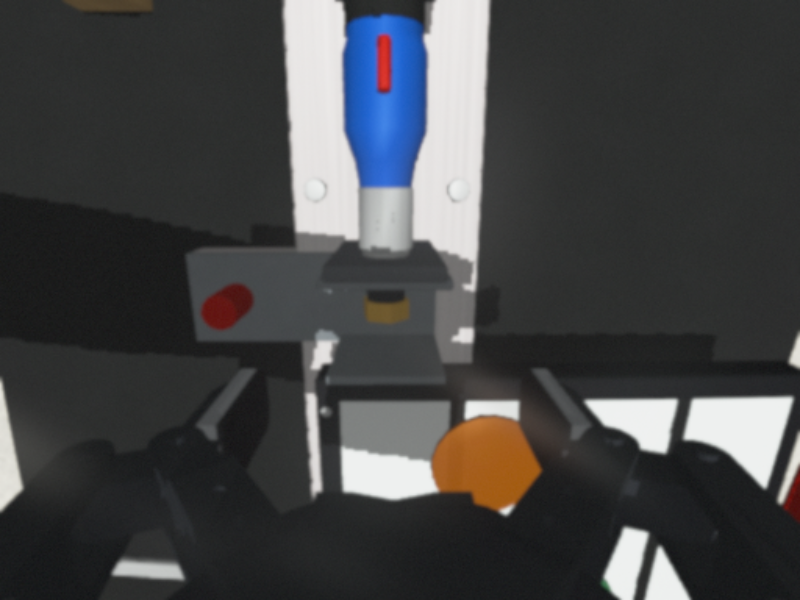

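Head centre is at column 387 and the finger midpoint at 392, so it is centred to about 1–2 mm. The amber lens at (490,465) is clear of the path. I'll descend in steps.

Call:
apply_moves --moves '[[[-0.0005,-0.002,0.03,0,0,0,-1],[0,0,0.025,0,0,0,-1],[0,0,0.01,0,0,0,-1]]]'

```text
time: 10.0
eef_pos: [0.6062, 0.0442, 0.1029]
tcp_rot: [0.676, 0.737, 0.0, -0.002]
contact_force: [0.4, 0.1, 0.4]
opening: 1.0
```

Run:
```python
from h import *
s=ctrl.get_state();p=s['eef_pos'];print(s['time'],p,R.from_quat(s['tcp_rot']).as_matrix().round(3).tolist(),s['contact_force'],tool(np.array([.6100,.0445,.08])-p))
t=1.5625;Rz=R.from_euler('z',5.03,degrees=True).as_matrix()
for u,v,st in[(452,289,(.032,.015,.105)),(443,382,(.032,-.04,.092)),(329,382,(-.032,-.04,.092)),(388,322,(0,-.005,.08))]: print(atz('w8',u/t,v/t,st[2])-Rz@np.array(st))
```

```text
10.0 [0.60621204 0.0441625  0.10288456] [[-0.086, 0.996, -0.002], [0.996, 0.086, 0.003], [0.003, -0.002, -1.0]] [0.35311058 0.14673368 0.43107046] [-6.84549520e-05  3.85001573e-03  2.28765846e-02]
[ 6.08434579e-01  5.11696588e-02 -1.38777878e-17]
[0.60739802 0.05185129 0.        ]
[0.61068801 0.05225047 0.        ]
[6.10578605e-01 4.68178091e-02 1.38777878e-17]
```

Call:
apply_moves --moves '[[[0,0.0035,0.012,0,0,0,-1],[0,0,0.009,0,0,0,-1],[0,0,0.001,0,0,0,-1]]]' --force 90

```text
time: 10.3
eef_pos: [0.607, 0.0446, 0.0778]
tcp_rot: [0.676, 0.737, -0.001, -0.004]
contact_force: [0.2, -0.6, 0.0]
opening: 0.998
```

Call:
apply_moves --moves '[[[0,0.003,-0.001,0,0,0,1],[0,0,0,0,0,0,1],[0,0,0,0,0,0,1],[0,0,0,0,0,0,1],[0,0,0,0,0,0,1],[0,0,0,0,0,0,1],[0,0,0,0,0,0,1]]]'

```text
time: 11.0
eef_pos: [0.6095, 0.0444, 0.0815]
tcp_rot: [0.676, 0.737, -0.002, -0.004]
contact_force: [0.3, -0.4, -1.7]
opening: 0.239
```

Call:
apply_moves --moves '[[[0,0,0,0,0,0,1],[0,0,0,0,0,0,1],[0,0,0,0,0,0,1],[0,0,0,0,0,0,1],[0,0,0,0,0,0,1]]]'

```text
time: 11.5
eef_pos: [0.6096, 0.0444, 0.0815]
tcp_rot: [0.676, 0.737, -0.003, -0.005]
contact_force: [-0.5, -0.8, -1.1]
opening: 0.236
```

Run:
```python
from h import *
im=snap('wrist','w9');s=ctrl.get_state();print(s['time'],s['eef_pos'],s['contact_force'],s['wrist_torque'],s['opening'])
cv2.imwrite('pics/w9b.png',cv2.resize(im[140:340,130:380][:,:,::-1],None,fx=2.4,fy=2.4,interpolation=cv2.INTER_CUBIC))
```

```text
11.55 [0.60957063 0.04443786 0.08147525] [-0.80634464 -0.87623859 -0.53658566] [-0.04404342  0.04619582 -0.04570361] 0.23339959688025985
```

View pics/w9b.png

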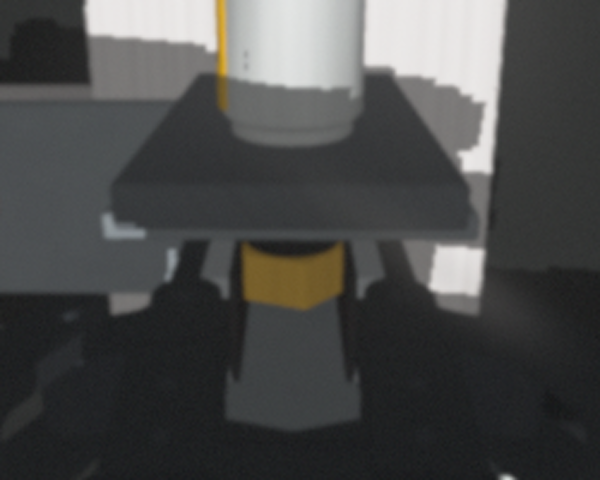

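The brass head sits between both pads at (293,280), held on its flats; opening 0.235 ≈ 22 mm. I'll hold while the nut runs up.

Call:
apply_moves --moves '[[[0,0,0,0,0,0,1],[0,0,0,0,0,0,1],[0,0,0,0,0,0,1],[0,0,0,0,0,0,1],[0,0,0,0,0,0,1],[0,0,0,0,0,0,1],[0,0,0,0,0,0,1],[0,0,0,0,0,0,1],[0,0,0,0,0,0,1],[0,0,0,0,0,0,1],[0,0,0,0,0,0,1],[0,0,0,0,0,0,1]]]'

```text
time: 12.75
eef_pos: [0.6096, 0.0444, 0.0815]
tcp_rot: [0.676, 0.737, -0.003, -0.005]
contact_force: [-1.5, 0.2, -1.2]
opening: 0.233
```

Call:
apply_moves --moves '[[[0,0,0,0,0,0,1],[0,0,0,0,0,0,1],[0,0,0,0,0,0,1],[0,0,0,0,0,0,1],[0,0,0,0,0,0,1],[0,0,0,0,0,0,1],[0,0,0,0,0,0,1],[0,0,0,0,0,0,1],[0,0,0,0,0,0,1],[0,0,0,0,0,0,1],[0,0,0,0,0,0,1],[0,0,0,0,0,0,1]]]'

```text
time: 13.95
eef_pos: [0.6096, 0.0444, 0.0815]
tcp_rot: [0.676, 0.737, -0.003, -0.005]
contact_force: [-1.0, 0.2, -0.2]
opening: 0.235
```

Call:
apply_moves --moves '[[[0,0,0,0,0,0,1],[0,0,0,0,0,0,1],[0,0,0,0,0,0,1],[0,0,0,0,0,0,1],[0,0,0,0,0,0,1],[0,0,0,0,0,0,1],[0,0,0,0,0,0,1],[0,0,0,0,0,0,1],[0,0,0,0,0,0,1],[0,0,0,0,0,0,1],[0,0,0,0,0,0,1],[0,0,0,0,0,0,1]]]'

```text
time: 15.15
eef_pos: [0.6096, 0.0444, 0.0814]
tcp_rot: [0.676, 0.737, -0.003, -0.005]
contact_force: [-1.0, 0.2, -1.3]
opening: 0.234
```

Call:
apply_moves --moves '[[[0,0,0,0,0,0,1],[0,0,0,0,0,0,1],[0,0,0,0,0,0,1],[0,0,0,0,0,0,1],[0,0,0,0,0,0,1],[0,0,0,0,0,0,1],[0,0,0,0,0,0,1],[0,0,0,0,0,0,1],[0,0,0,0,0,0,1],[0,0,0,0,0,0,1],[0,0,0,0,0,0,1],[0,0,0,0,0,0,1]]]'

```text
time: 16.35
eef_pos: [0.6096, 0.0444, 0.0814]
tcp_rot: [0.676, 0.737, -0.003, -0.005]
contact_force: [-0.3, 0.1, -1.3]
opening: 0.235
```

Call:
apply_moves --moves '[[[0,0,0,0,0,0,1],[0,0,0,0,0,0,1],[0,0,0,0,0,0,1],[0,0,0,0,0,0,1],[0,0,0,0,0,0,1],[0,0,0,0,0,0,1],[0,0,0,0,0,0,1],[0,0,0,0,0,0,1],[0,0,0,0,0,0,1],[0,0,0,0,0,0,1],[0,0,0,0,0,0,1],[0,0,0,0,0,0,1]]]'

```text
time: 17.55
eef_pos: [0.6096, 0.0444, 0.0815]
tcp_rot: [0.676, 0.737, -0.003, -0.005]
contact_force: [-1.1, 0.0, -1.1]
opening: 0.237
```

Call:
apply_moves --moves '[[[0,0,0,0,0,0,1],[0,0,0,0,0,0,1],[0,0,0,0,0,0,1],[0,0,0,0,0,0,1],[0,0,0,0,0,0,1],[0,0,0,0,0,0,1],[0,0,0,0,0,0,1],[0,0,0,0,0,0,1],[0,0,0,0,0,0,1],[0,0,0,0,0,0,1],[0,0,0,0,0,0,1],[0,0,0,0,0,0,1]]]'

```text
time: 18.75
eef_pos: [0.6096, 0.0444, 0.0815]
tcp_rot: [0.676, 0.737, -0.002, -0.004]
contact_force: [-1.8, 0.2, -0.5]
opening: 0.234
```

Run:
```python
from h import *
W=[];ims=[]
for i in range(10):
    ims.append(ctrl.read_camera('wrist'));s=ctrl.get_state();W.append(s['wrist_torque'])
W=np.array(W);print(s['time'],W.mean(0),W.std(0),s['opening'])
c=lambda im:cv2.resize(im[100:300,130:380][:,:,::-1],(400,320))
for a in ims[1:]: print(np.abs(a.astype(int)-ims[0])[100:240,210:290].mean().round(2),end=' ')
t=snap('top','top9')
cv2.imwrite('pics/fin.png',np.vstack([np.hstack([c(ims[0]),c(ims[-1])]),cv2.resize(t[170:240,135:310][:,:,::-1],(800,280))]))
```

```text
19.25 [-0.02420149 -0.04238937 -0.03083288] [0.03369222 0.0391577  0.01759074] 0.23518625267022442
0.78 0.79 0.79 0.79 0.79 0.8 0.8 0.79 0.8
```

View pics/fin.png

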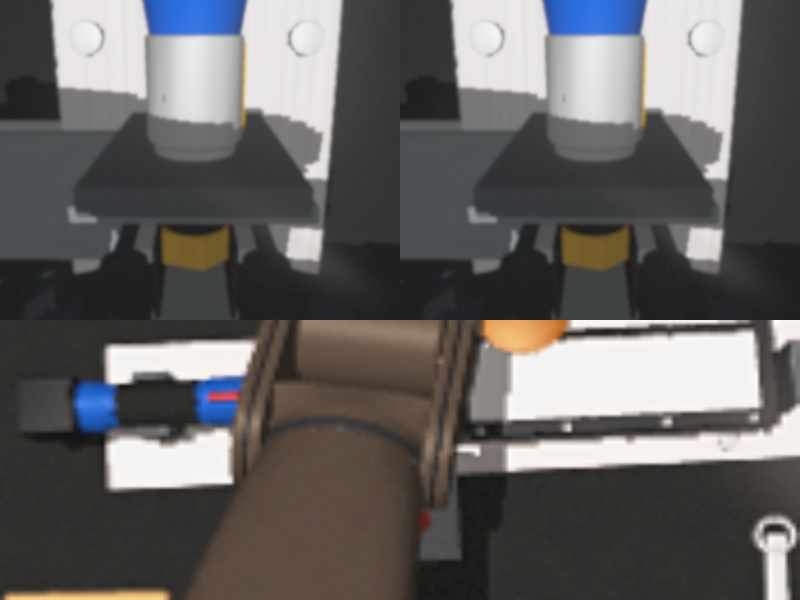

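The socket's orange mark moved from the left side (220,55) in the earlier crop to the right (243,85). It stayed there in frames 0.5 s apart, with the head also still, so the driver has stalled and the nut is tight. The red pin is still in place at (424,521) in the lower panel.

```bash
python3 -c "
from plant import ctrl
s=ctrl.get_state();print(s['time'],s['eef_pos'],s['opening']);print(ctrl.sign_off())"
```

```text
19.3 [0.60960346 0.04442307 0.08146278] 0.23207637847926813
the job is handed in; nothing more can be done
None
```

I put the red pin fully home in the tab's hole, then gripped the brass bolt head across its flats at 90 N. I held it for about 8 s and handed the job in at 19.3 s, still gripping; sign-off gives no verdict.

**Last checks:**
- **Pin:** it went down without resistance until it met about 7 N at the expected seated height. The picture taken after letting go put the knob top within about 2–3 px of where a seated pin should show. Afterwards the arm hid most of the knob, so the final picture only shows its edge still at the hole.
- **Grip:** the opening stayed steady at about 0.235, matching 22 mm across the flats. The grasp point was about 6 mm from my estimate of the head's centre.
- **Nut:** the socket's orange mark moved between the early and late pictures, then stood still over 0.5 s with the head still too, so I take the driver to have stalled.

**What disagreed:**
- The wrist moment did not clearly show the 0.25 N m stall torque. It read about -0.04 N m about the bolt axis, with noise of the same size, so the case for the nut being tight rests on the pictures and the holding time.
- The top and wrist cameras differed by 2–3 mm in y; I used a value in between.

I saw no contact with the other objects, but I took no final picture of all of them.

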